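# Level the record-player shelf with a spirit level and hold it pressed

### The job

Level the dark wooden shelf before the record player goes onto it: lift the yellow spirit level up and off the two hooks of the tool tote, lay it gently lengthwise along the middle of the shelf, and let go of it so that it shows how far the shelf is out. Turn the knob of the shelf's levelling foot until the bubble rests centred between the two lines, letting the level lie free meanwhile. Then press the level down firmly on the shelf at its middle and finish holding it pressed there, bubble still centred, so that the lock nut can be tightened; leave the vase, the book and the sunglasses where they are.

Things in the scene. Friction and masses are not known exactly. Their poses are not given: they have to be found in the camera images.
- level: yellow box spirit level, 300 long (its y) x 24 thick (x) x 60 mm high (z), about 0.36 kg, origin at the centre of its underside, z up. Two hand holes pass through along x: 66 mm long (42 to 108 mm either side of the middle), 36 mm high (12 to 48 mm above the underside); the middle 84 mm is solid. At the start it hangs by these holes on the tote's hooks, y about along the tote's y, bottom 52 mm up.
- vial (a point): middle of the level's top edge, 60 mm above its underside, where the green vial (44 mm long, along y, two black lines) lies flush with the edge; it may be touched. Gripped across its thickness here the level is balanced.
- bubble (a joint): position of the white bubble (14 mm long) along the vial in m, + towards the level's +y end, 0 centred between the two black lines; it runs up to 9 mm either way. It floats to the higher end, 2 mm for each mrad of slope of the level, and settles in about 1 s; the bubble lies between the lines within 1.5 mm of centre.
- tote: red tool tote, fixed, 150 (x) x 300 (y) x 124 mm high, carrying bar along y over its middle up to 213 mm; origin at the centre of its underside; its -x side, which carries the two hooks, looks towards the robot.
- hooks (a point): midway between the tote's two hooks, at the height of their tops (100 mm), in the level's plane. Hooks: 8 mm steel rods along the tote's x at y = +75 and -75 mm; from here 55 mm back to the tote's side, 32 mm forward (-x) to the ends, where tips turn up 10 mm. The level comes free by a lift of 13 to 25 mm (more: the holes' lower edge meets the hooks), then 50 mm or more along the tote's -x.
- shelf: the dark wooden board, 300 (x) x 380 (y) mm, which tilts about its two fixed feet; origin on the table midway between these two feet, 155 mm along the shelf's +y from the board's middle. Its slope cannot be seen by eye (a few mrad).
- shelf_top (a point): the middle of the board's upper face, 80 mm above the table; z is the board's normal, y runs along its long side. The level is to lie along y.
- knob (a point): centre of the top face of the levelling foot's round knurled aluminium knob, 44 mm across, 28 mm high, top 118 mm above the table, on an upright screw 50 mm outside the board's -y end. Turning it clockwise seen from above raises that end. It is stiff (0.06 N m), stays where left, does not rise or fall. This point does not turn with the knob.
- foot_screw (a point): on the screw's axis where it passes the outrigger bar, 56 mm above the table. At the start the foot is always screwed too far up, the shelf's -y end too low. Each radian of clockwise turn raises that end by 0.8 mm: 2 mrad of slope, 4 mm of bubble; 0.75 to 1.8 rad are needed.
- vase: a blue vase with small white flowers, 72 mm across, 190 mm tall (about 285 with the flowers); origin at the centre of its underside. Bystander.
- book: a blue paperback, 178 x 108 x 20 mm, lying flat on the table; origin at the centre of its underside. Bystander.
- sunglasses: folded sunglasses, 50 x 142 x 12 mm, lying on the table; origin at the centre of their underside. Bystander.

How it is judged:
On the way, in this order (a step that is already met when the one before it is completed fails the run):
1. the level is held by the fingers, lifted up and clear of the hooks (contact force between the fingers and level above 1 N and contact force between level and tote below 0.05 N and (x of level in the frame of tote below -0.172 m or z of level in the frame of tote above 0.12 m)), for 0.1 s.
2. the level lies on the shelf along its long side, let go, its bubble still off centre (contact force between level and shelf above 1.5 N and contact force between the fingers and level below 0.05 N and z of level in the frame of shelf_top below 0.004 m and angle between the y axis of level and the y axis of shelf_top, either way round below 0.2 rad and horizontal distance between level and shelf_top below 0.06 m and (value of joint bubble above 0.002 m or value of joint bubble below -0.002 m)), for 0.3 s.
3. the foot has been turned until the bubble rests centred, the level lying free on the shelf (contact force between the fingers and level below 0.05 N and contact force between level and shelf above 1.5 N and value of joint bubble between -0.0015 and 0.0015 m and angle between shelf's own z axis and vertical below 0.0015 rad), for 0.4 s.
At the end, for the whole second after the job is handed in: the level lies flat along the board, middle within 60 mm and 0.2 rad of the board's, at rest, pressed by the fingers so that it bears on the board with over 7 N (own weight about 3.5 N); shelf level within 1.5 mrad, bubble within 1.8 mm of centre (contact force between the fingers and level above 3 N and contact force between level and shelf above 7 N and value of joint bubble between -0.0018 and 0.0018 m and angle between shelf's own z axis and vertical below 0.0015 rad and z of level in the frame of shelf_top between -0.004 and 0.004 m and angle between the y axis of level and the y axis of shelf_top, either way round below 0.2 rad and horizontal distance between level and shelf_top below 0.06 m and linear speed of level below 0.02 m/s); the arm keeps its last pose, push and grip.
It fails at once if the level is dropped (moves faster than 0.4 m/s without the fingers on it) (contact force between the fingers and level below 0.01 N and linear speed of level above 0.4 m/s).
It fails at once if the vase is moved by more than 20 mm (distance of vase from where it was at the start of the episode above 0.02 m).
It fails at once if the book is moved by more than 20 mm (distance of book from where it was at the start of the episode above 0.02 m).
It fails at once if the sunglasses are moved by more than 20 mm (distance of sunglasses from where it was at the start of the episode above 0.02 m).
It also fails if it takes over 61 s, if anything falls off the work surface, if the arm or the gripper's body presses on something with over 40 N, if the wrist force passes 120 N, or if a joint passes its speed limit or range.

### The arm

A 7-joint arm with a two-finger parallel gripper is mounted at the origin on the work surface. World frame = base frame: x ahead of the robot, y to its left, z up, the work surface at z = 0. Lengths are in m, angles in rad, forces in N, time in s.
With the tool pointing down it reaches from about 0.425 to 0.975 m from the base axis. Payload 16.7 kg.
Tool frame: the origin (TCP) lies midway between the tips of the shut fingers; the grasp point (between the pads) lies 19 mm behind it; z points along the fingers, y is the line along which they close (so a half turn about z gives the same grasp; the last joint's range is limited). The gripper opens to 85 mm and grips with 20 to 120 N. Pads are 22 mm wide; open, the fingers measure 114 mm over their backs; the gripper's body (76 mm by 85 mm) begins 54 mm behind the grasp point. The pads swing forward as they close: fully open they stand 13 mm farther back than shut.
Start: joints at [1.107, 0.426, 0.074, 1.606, -0.034, 1.111, -0.067], TCP at [0.208, -0.642, 0.231] pointing down, gripper open.
Joint ranges: [-2.85, 2.85], [-0.5, 2.14], [-1.23, 1.37], [0.21, 2.46], [-1.02, 4.16], [0.16, 2.05], [-2.73, 2.73]. Speed limits (rad/s): [1.89, 1.89, 2.39, 2.39, 3.01, 3.01, 3.01].

### API

Orientations are given as [roll, pitch, yaw] about the fixed x, y, z axes, in that order (R = Rz(yaw) Ry(pitch) Rx(roll)).
In Python, from rig import sensors, get_image, workorder gives the robot as it stands.
- The arm moves only by the tool play_rows, never from a script. Its argument "rows" is a list of rows, each a list of 2 entries, a list of its own where there are three numbers: the shift along the world's x, y, z in cm, then the turn about the world's z in degrees. In form: [[[x, y, z], twist], ...]. A call has 1 to 5 rows; each row shifts and turns the commanded pose from where the row before left it; what a row does not reach is not made up. A row lasts 1/12 s, in which the tool goes at most 41.7 mm and 7.16 degrees, less where a joint would pass 70% of its speed; a pose out of reach is approached as far as the arm can. A call is refused whole if a number of a shift passes 4.17 or a number of a turn 7.16, either way. A call with a gripper value outside its range is refused whole. "grip" is the opening, from 0 (shut) to 1 (fully open), set as the call begins (left out, the last holds). The fingers move at their own pace and stop on an object; "force" is the grip in N (left out, the last holds). Time passes only in rows, so rows that do not move let the fingers close. It gives the time, the measured TCP pose, the force, the opening and the grip force at its end, in the units of the state.
- sensors.read_state(): the state, without advancing time (a new reading comes with each control period).
- get_image(name): name is "scene" or "top"; returns a dict with "frame" (384x512x3 uint8, blue, green, red), "depth" (384x512 float32, m along the optical axis (not along the pixel's ray), 0 where there is no reading), "intrinsics" (3x3 intrinsics, pixels), "view" (4x4, takes a point from world to camera coordinates). Camera axes: x right, y up, looking along -z (the intrinsics and any distortion apply to the point x, -y, -z); pixel columns grow to the right and rows downward; lengths in m; the calibration is good to about 2 mm. A picture is of the moment at which its call begins.
- workorder.close_job(): hands the job in; it is judged then, once.
The state is a dict: "time_s": time; "joint_positions": joint angles; "qvel": joint speeds; "tau": joint torques, N m; "tcp_pos": TCP position; "eef_rot": TCP orientation; "wrist_force": force on the tool from outside, world axes, zero at the start; "ft_torque": the same for the moment, N m; "grip_width": finger opening in m; "grip_force": force on a finger pad.
Only numpy, scipy, OpenCV 4.12 (cv2) and the standard library are available. Lean on these libraries where they do the work, as an engineer would, in place of code of your own. Each camera call takes 0.05 s, during which the arm holds its last target. There are 200 camera calls.

## Working session

There is one attempt and no reset: what is moved stays moved. The work goes in short steps, Python scripts to look and compute and a tool call to move; the robot and the scene stay as the last step left them, time stands still between calls to the robot, and variables do not carry over. Pictures are saved under pics/ and viewed, at most 10 in all, crops included, and the job is handed in when it is done.

Besides the shell and the picture viewer there is one more tool, called after "Call:" in YAML: its name, and indented under it one key for each argument. play_rows: Moves the arm, as the interface text tells. Its arguments: {"type":"object","properties":{"rows":{"type":"array"},"grip":{"type":"number"},"force":{"type":"number"}},"required":["rows"]}

```bash
mkdir -p pics; ls; cat > h.py <<'E'
import numpy as np, cv2
from rig import sensors, get_image, workorder
def snap(n,f):
    d=get_image(n); cv2.imwrite('pics/'+f+'.png',d['frame']); np.savez('pics/'+f+'.npz',**d); return d
def ld(f): return dict(np.load('pics/'+f+'.npz'))
def proj(d,P):
    P=np.atleast_2d(P); V=d['view']; c=P@V[:3,:3].T+V[:3,3]; p=np.c_[c[:,0],-c[:,1],-c[:,2]]@d['intrinsics'].T
    return p[:,:2]/p[:,2:]
def rays(d,uv):
    uv=np.atleast_2d(uv).astype(float); r=np.c_[uv,np.ones(len(uv))]@np.linalg.inv(d['intrinsics']).T
    r=np.c_[r[:,0],-r[:,1],-r[:,2]]; V=d['view']; R=V[:3,:3]; return -R.T@V[:3,3], r@R
def plane(d,uv,z):
    o,r=rays(d,uv); return o+r*((z-o[2])/r[:,2])[:,None]
def cloud(d):
    v,u=np.mgrid[:384,:512]; o,r=rays(d,np.c_[u.ravel(),v.ravel()])
    return (o+r*d['depth'].ravel()[:,None]).reshape(384,512,3)
E
python3 - <<'E'
from h import *
for n in('scene','top'):
    d=snap(n,n+'0'); print(n,np.round(d['view'],3).tolist(),d['intrinsics'].tolist(),d['depth'].min(),d['depth'].max())
s=sensors.read_state(); print(s)
E
```

```text
pics
scene [[-0.817, 0.576, 0.0, 0.556], [-0.308, -0.437, 0.845, 0.076], [0.487, 0.69, 0.535, -1.591], [0.0, 0.0, 0.0, 1.0]] [[469.4165270167996, 0.0, 261.68633059964765], [0.0, 469.4165270167996, 188.75306845259888], [0.0, 0.0, 1.0]] 0.0 3.9996552
top [[-0.014, -1.0, -0.015, -0.035], [0.996, -0.016, 0.083, -0.659], [-0.084, -0.014, 0.996, -1.289], [0.0, 0.0, 0.0, 1.0]] [[362.11368924730436, 0.0, 249.2555777392247], [0.0, 362.11368924730436, 190.47065865215558], [0.0, 0.0, 1.0]] 0.0 2.2337382
{'time_s': 0.1, 'joint_positions': array([ 1.10751112,  0.42665899,  0.07387446,  1.60653096, -0.03408823,
        1.11080166, -0.06709364]), 'qvel': array([ 0.00048294, -0.00173913,  0.00257762, -0.00400609,  0.00018726,
        0.00135237, -0.00131204]), 'tau': array([ 8.14919447e-03, -9.51533818e+01,  3.77137810e+00, -4.64404893e+01,
        1.96688552e-02,  6.65368658e-03, -6.30309364e-05]), 'tcp_pos': array([ 0.20819434, -0.64171046,  0.23069357]), 'eef_rot': array([-3.14045769e+00,  9.83641619e-05,  3.13746048e-01]), 'wrist_force': array([-0.28340119, -0.13562799,  0.35843806]), 'ft_torque': array([ 0.01970924, -0.01838718, -0.02821816]), 'grip_force': 0.0, 'grip_width': 0.08553312835600682}
```

View pics/scene0.png

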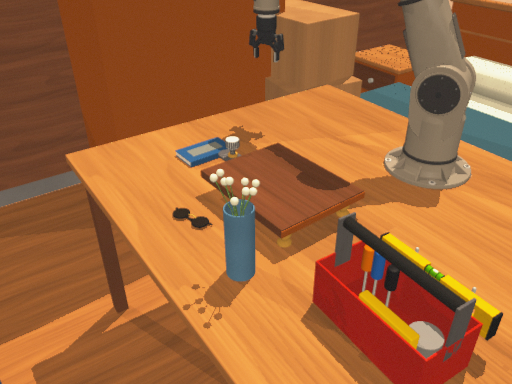

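View pics/top0.png

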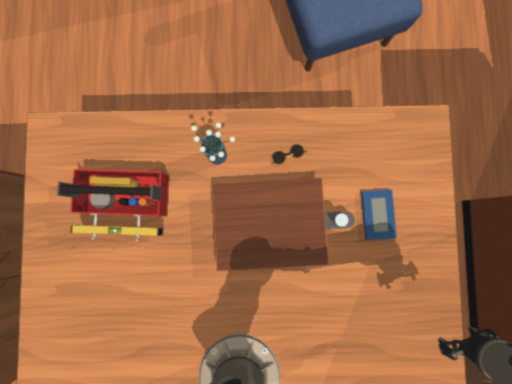

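The scene view shows the level (yellow, green vial near (435,272)) hanging on the near side of the tote, the vase at (240,240), the shelf and the knob at (232,143). In the top view the level spans (70,229)–(160,232), the board spans (212,178)–(327,270), the knob is at (342,220), the vase is around (213,148), the book at (379,214) and the sunglasses at (288,154).

```bash
cat >> h.py <<'E'
def mask(d,lo,hi): return cv2.inRange(cv2.cvtColor(d['frame'],cv2.COLOR_BGR2HSV),lo,hi)
def blobs(m,amin=15):
    n,l,s,c=cv2.connectedComponentsWithStats(m); return [(i,s[i].tolist(),c[i].round(2).tolist()) for i in range(1,n) if s[i,4]>=amin],l
def tri(a,ua,b,ub):
    (o1,r1),(o2,r2)=rays(a,ua),rays(b,ub); r1,r2=r1[0],r2[0]
    t=np.linalg.lstsq(np.c_[r1,-r2],o2-o1,rcond=None)[0]; p,q=o1+t[0]*r1,o2+t[1]*r2
    return (p+q)/2,np.linalg.norm(p-q)
E
python3 - <<'E'
from h import *
T,S=ld('top0'),ld('scene0')
np.set_printoptions(precision=4,suppress=True)
CT,CS=cloud(T),cloud(S)
for nm,d,C in(('T',T,CT),('S',S,CS)):
    for col,lo,hi in(('yel',(23,150,120),(34,255,255)),('grn',(45,120,60),(80,255,255)),('wht',(0,0,170),(180,60,255))):
        b,l=blobs(mask(d,lo,hi),6)
        for i,s,c in b:
            if col=='wht' and s[4]>300: continue
            print(nm,col,s,c,np.median(C[l==i],0))
# shelf board by depth
m=((abs(CT[...,2]-.08)<.012)&(CT[...,1]<.25)).astype(np.uint8)*255
b,l=blobs(m,2000)
for i,s,c in b:
    r=cv2.minAreaRect(CT[l==i][:,:2].astype(np.float32)); print('shelf',s,c,r,np.median(CT[l==i],0))
m=((abs(CT[...,2]-.118)<.01)&(CT[...,1]<-.15)&(CT[...,0]>.3)).astype(np.uint8)*255
b,l=blobs(m,20)
for i,s,c in b: print('knob',s,c,CT[l==i].mean(0),cv2.minEnclosingCircle(CT[l==i][:,:2].astype(np.float32)))
E
```

```text
T yel [73, 227, 34, 6, 144] [90.17, 229.24] [0.5284 0.4931 0.1114]
T yel [120, 228, 36, 7, 176] [138.38, 230.61] [0.5205 0.3297 0.1118]
T grn [109, 229, 3, 3, 7] [110.29, 230.0] [0.5244 0.4283 0.1087]
T grn [117, 229, 3, 3, 8] [118.12, 230.0] [0.5241 0.401  0.1112]
T wht [216, 123, 5, 5, 20] [217.95, 124.9] [0.8364 0.0426 0.2747]
T wht [192, 126, 5, 5, 19] [193.63, 127.79] [0.8347 0.1189 0.255 ]
T wht [206, 130, 6, 5, 25] [208.6, 132.04] [0.8155 0.0709 0.2721]
T wht [215, 132, 5, 5, 21] [217.19, 134.05] [0.8131 0.0476 0.258 ]
T wht [194, 136, 5, 6, 20] [196.2, 138.5] [0.7995 0.111  0.2615]
T wht [230, 137, 5, 5, 20] [231.95, 138.9] [0.7976 0.0025 0.2544]
T wht [200, 147, 5, 5, 21] [202.14, 148.81] [0.7713 0.0956 0.2419]
T wht [218, 152, 6, 5, 24] [220.71, 154.0] [0.7559 0.0381 0.2344]
T wht [210, 156, 5, 5, 22] [212.09, 157.91] [0.7431 0.0655 0.238 ]
T wht [94, 214, 3, 11, 23] [94.91, 219.61] [0.5593 0.4854 0.0994]
T wht [335, 214, 13, 12, 130] [341.32, 219.58] [ 0.5473 -0.3525  0.1168]
T wht [138, 216, 2, 10, 20] [138.5, 220.5] [0.5553 0.3361 0.0995]
T wht [248, 339, 27, 23, 242] [2
[... 1090 characters left out ...]
 6, 4, 20] [255.45, 181.35] [0.7466 0.0695 0.2385]
S wht [429, 182, 6, 2, 8] [431.5, 182.75] [0.0972 0.0946 0.0158]
S wht [243, 187, 13, 5, 48] [248.79, 189.27] [0.7985 0.1079 0.2573]
S wht [231, 197, 8, 5, 30] [234.37, 199.2] [0.8371 0.123  0.2545]
S wht [433, 269, 5, 3, 9] [435.0, 270.0] [0.5251 0.4134 0.1128]
S wht [473, 287, 3, 4, 7] [474.29, 288.43] [0.5014 0.4914 0.1092]
shelf [213, 178, 116, 93, 9640] [269.75, 224.25] ((0.5377495288848877, -0.11460897326469421), (0.30070626735687256, 0.38673385977745056), 2.489396095275879) [ 0.5355 -0.1145  0.0786]
knob [335, 213, 14, 14, 145] [341.19, 219.75] [ 0.5479 -0.3528  0.1164] ((0.5484002828598022, -0.35352686047554016), 0.02288123592734337)
```

```bash
cat >> h.py <<'E'
def level(d,roi,z=None):
    """fit of level's top in top view: centre, yaw, from yellow mask pixels in roi (u0,v0,u1,v1)"""
    m=mask(d,(20,110,90),(85,255,255)); k=np.zeros_like(m); u0,v0,u1,v1=roi; k[v0:v1,u0:u1]=m[v0:v1,u0:u1]
    v,u=np.nonzero(k); C=cloud(d)[v,u]; z=np.median(C[:,2]) if z is None else z
    P=plane(d,np.c_[u,v],z)[:,:2]; vx,vy,x,y=cv2.fitLine(P.astype(np.float32),cv2.DIST_HUBER,0,1e-3,1e-4).ravel()
    t=(P-[x,y])@[vx,vy]; q=np.array([x,y])+np.array([vx,vy])*(t.max()+t.min())/2
    return q,np.degrees(np.arctan2(-vx/vy,1)),t.max()-t.min(),z
E
python3 - <<'E'
from h import *
T,S=ld('top0'),ld('scene0')
print(level(T,(60,218,175,245)))
b,l=blobs(mask(S,(45,120,60),(80,255,255)),2); print(b)
b,l=blobs(mask(T,(45,120,60),(80,255,255)),2); print(b)
# vial middle across two views: bright bubble
print(tri(T,(114.2,230),S,(435,270)))
# knob top across two views
print(tri(T,(341.3,219.6),S,(231.9,140)))
cv2.imwrite('pics/c1.png',np.vstack([cv2.resize(T['frame'][222:238,65:167],None,fx=7,fy=7,interpolation=0),cv2.resize(S['frame'][230:312,400:502],None,fx=5,fy=5,interpolation=0)[:,:].copy() if 0 else cv2.resize(S['frame'][255:290,400:502],None,fx=7,fy=7,interpolation=0)]))
E
```

```text
(array([0.52498506, 0.41343952]), np.float32(-2.4503617), np.float64(0.2913921802129783), np.float64(0.11150595098511795))
[(2, [433, 273, 1, 2, 2], [433.0, 273.5])]
[(1, [109, 229, 3, 3, 7], [110.29, 230.0]), (2, [117, 229, 3, 3, 8], [118.12, 230.0])]
(array([0.52468489, 0.41315339, 0.11283841]), np.float64(0.001047054411742296))
(array([ 0.54837336, -0.35405239,  0.11261781]), np.float64(6.19871720350829e-05))
```

View pics/c1.png

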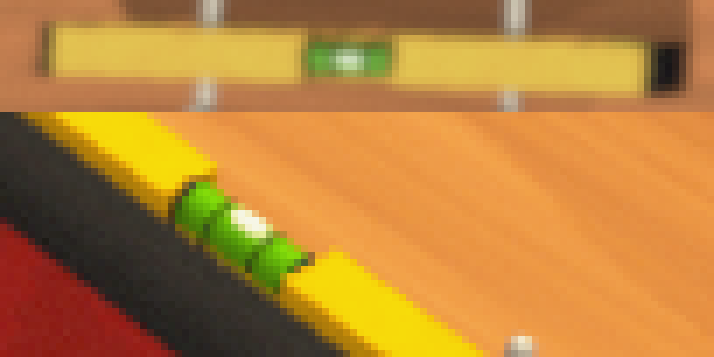

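The crop shows the vial centred in the level's length, at u≈114.3 in the top view. The bubble is close to mid-vial there. I'll move over the level now.

Call:
play_rows:
  rows:
    - [[2,3.3,0.4],2.2]
    - [[2,3.3,0.4],2.2]
    - [[2,3.3,0.4],2.2]
    - [[2,3.3,0.4],2.2]
    - [[2,3.3,0.4],2.2]
  grip: 0.55
  force: 40

```text
time_s: 0.52
tcp_pos: [0.3088, -0.4752, 0.2512]
eef_rot: [-3.141, 0.0, 0.508]
wrist_force: [1.6, -0.8, 0.3]
grip_width: 0.0469
grip_force: 0.0
```

Call:
play_rows:
  rows:
    - [[2,3.3,0],2.2]
    - [[2,3.3,0],2.2]
    - [[2,3.3,0],2.2]
    - [[2,3.3,0],2.2]
    - [[2,3.3,0],2.2]

```text
time_s: 0.93
tcp_pos: [0.4088, -0.3102, 0.2513]
eef_rot: [-3.142, 0.0, 0.699]
wrist_force: [1.1, -0.7, -0.2]
grip_width: 0.0469
grip_force: 0.0
```

Call:
play_rows:
  rows:
    - [[2,3.3,0],2.2]
    - [[2,3.3,0],2.2]
    - [[0,3.3,0],2.2]
    - [[0,3.3,0],2.2]
    - [[0,3.3,0],2.2]

```text
time_s: 1.35
tcp_pos: [0.448, -0.1453, 0.251]
eef_rot: [-3.141, 0.0, 0.892]
wrist_force: [0.0, -0.0, 0.5]
grip_width: 0.0471
grip_force: 0.0
```

Call:
play_rows:
  rows:
    - [[0,3.7,0],2.4]
    - [[0,3.7,0],2.4]
    - [[0,3.7,0],2.4]
    - [[0,3.7,0],2.4]
    - [[0,3.7,0],2.4]

```text
time_s: 1.77
tcp_pos: [0.4478, 0.0397, 0.2513]
eef_rot: [3.141, 0.0, 1.101]
wrist_force: [1.3, -1.2, 0.0]
grip_width: 0.0473
grip_force: 0.0
```

Call:
play_rows:
  rows:
    - [[0.5,3.7,0],2.4]
    - [[0.5,3.7,0],2.4]
    - [[0.5,3.7,0],2.4]
    - [[0.5,3.7,0],2.4]
    - [[0.5,3.7,0],2.4]

```text
time_s: 2.18
tcp_pos: [0.4732, 0.2246, 0.2513]
eef_rot: [3.141, 0.0, 1.31]
wrist_force: [0.4, -0.1, 0.5]
grip_width: 0.0471
grip_force: 0.0
```

Call:
play_rows:
  rows:
    - [[1,3.7,0],2.4]
    - [[1,3.7,0],2.4]
    - [[1,3.7,-1],2.4]
    - [[1,3.7,-1],2.4]
    - [[1,3.7,-1],2.4]

```text
time_s: 2.6
tcp_pos: [0.5236, 0.4096, 0.2204]
eef_rot: [-3.141, 0.0, 1.519]
wrist_force: [0.2, -0.6, 0.1]
grip_width: 0.0471
grip_force: 0.0
```

Call:
play_rows:
  rows:
    - [[0,0,0],0]
    - [[0,0,0],0]

```text
time_s: 2.77
tcp_pos: [0.5222, 0.4097, 0.2194]
eef_rot: [-3.138, 0.0, 1.521]
wrist_force: [0.8, 0.3, -0.5]
grip_width: 0.0471
grip_force: 0.0
```

Call:
play_rows:
  rows:
    - [[0.2,0.3,-3.2],0.3]
    - [[0,0,-3.2],0]
    - [[0,0,-3],0]
    - [[0,0,-2.5],0]
    - [[0,0,-1.2],0]

```text
time_s: 3.18
tcp_pos: [0.5248, 0.4084, 0.0876]
eef_rot: [-3.14, 0.003, 1.522]
wrist_force: [0.0, 0.0, 0.1]
grip_width: 0.047
grip_force: 0.0
```

Call:
play_rows:
  rows:
    - [[0,0,-0.3],0]
    - [[0,0,0],0]
    - [[0,0,0],0]

```text
time_s: 3.43
tcp_pos: [0.526, 0.4113, 0.089]
eef_rot: [3.14, -0.001, 1.523]
wrist_force: [-0.7, 1.0, 0.2]
grip_width: 0.047
grip_force: 0.0
```

Call:
play_rows:
  rows:
    - [[0,0,0],0]
    - [[0,0,0],0]
    - [[0,0,0],0]
    - [[0,0,0],0]
    - [[0,0,0],0]
  grip: 0.1
  force: 40

```text
time_s: 3.85
tcp_pos: [0.5259, 0.4115, 0.089]
eef_rot: [3.14, -0.001, 1.523]
wrist_force: [-0.3, -2.2, 9.4]
grip_width: 0.023
grip_force: 40.0
```

Call:
play_rows:
  rows:
    - [[0,0,0.6],0]
    - [[0,0,0.6],0]
    - [[0,0,0.6],0]
    - [[0,0,0.1],0]
    - [[0,0,0],0]

```text
time_s: 4.27
tcp_pos: [0.5256, 0.4111, 0.107]
eef_rot: [3.141, -0.001, 1.523]
wrist_force: [0.4, -0.0, -3.5]
grip_width: 0.0233
grip_force: 40.0
```

Call:
play_rows:
  rows:
    - [[-1,0.04,0],0]
    - [[-2,0.09,0],0]
    - [[-2,0.09,0],0]
    - [[-2,0.09,0],0]
    - [[-1.5,0.07,0],0]

```text
time_s: 4.68
tcp_pos: [0.4378, 0.4147, 0.106]
eef_rot: [-3.141, 0.001, 1.524]
wrist_force: [-0.9, 1.2, -4.6]
grip_width: 0.0233
grip_force: 40.0
```

Call:
play_rows:
  rows:
    - [[0,0,0],0]
    - [[0,0,0.5],0]
    - [[0,0,2],0]
    - [[0,0,3],0]
    - [[0,-1,3],0]

```text
time_s: 5.1
tcp_pos: [0.4401, 0.4058, 0.1922]
eef_rot: [-3.14, -0.001, 1.524]
wrist_force: [0.4, -0.4, -1.7]
grip_width: 0.0235
grip_force: 40.1
```

Call:
play_rows:
  rows:
    - [[0,-2.5,0],0.3]
    - [[0.5,-3.5,0],0.3]
    - [[0.5,-3.5,0],0.3]
    - [[0.5,-3.5,0],0.3]
    - [[0.5,-3.5,0],0.3]

```text
time_s: 5.52
tcp_pos: [0.4609, 0.2379, 0.1917]
eef_rot: [3.141, -0.0, 1.549]
wrist_force: [1.4, -0.9, -2.7]
grip_width: 0.023
grip_force: 40.1
```

Call:
play_rows:
  rows:
    - [[0.8,-3.5,0],0.4]
    - [[0.8,-3.5,0],0.4]
    - [[0.8,-3.5,0],0.4]
    - [[0.8,-3.5,0],0.4]
    - [[0.8,-3.5,0],0.4]

```text
time_s: 5.93
tcp_pos: [0.5009, 0.0626, 0.1919]
eef_rot: [3.141, 0.0, 1.584]
wrist_force: [1.0, 0.7, -3.0]
grip_width: 0.0232
grip_force: 40.1
```

Call:
play_rows:
  rows:
    - [[0.8,-3.5,0],0.4]
    - [[0.8,-3.5,0],0.4]
    - [[0.8,-3.5,0],0.4]
    - [[0.8,-3.5,0],0.4]
    - [[0.8,-3,0],0.4]

```text
time_s: 6.35
tcp_pos: [0.5406, -0.1085, 0.1917]
eef_rot: [3.141, 0.001, 1.618]
wrist_force: [1.3, -0.6, -3.2]
grip_width: 0.0229
grip_force: 40.1
```

Call:
play_rows:
  rows:
    - [[0,0,0],0]
    - [[0,0,0],0]
    - [[0,0,0],0]

```text
time_s: 6.6
tcp_pos: [0.5404, -0.1053, 0.1914]
eef_rot: [3.142, -0.0, 1.618]
wrist_force: [-1.3, 0.3, -3.8]
grip_width: 0.0233
grip_force: 40.1
```

```bash
python3 - <<'E'
from h import *
d=snap('top','top1'); s=snap('scene','scene1'); C=cloud(d)
m=((abs(C[...,2]-.08)<.012)&(C[...,1]<.25)&(C[...,0]>.3)).astype(np.uint8)*255
b,l=blobs(m,800); print([x[1] for x in b])
cv2.imwrite('pics/c2.png',np.vstack([d['frame'][130:330,130:430],s['frame'][60:280,150:450]]))
print(sensors.read_state()['tcp_pos'])
E
```

```text
[[213, 178, 116, 93, 5746]]
[ 0.54035119 -0.10438912  0.19149864]
```

View pics/c2.png

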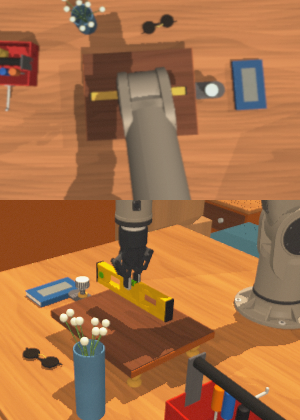

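The level hangs straight in the gripper, along the board and above its middle. Now to lower it.

Call:
play_rows:
  rows:
    - [[-0.3,-1.1,-1],0]
    - [[0,0,-2],0]
    - [[0,0,-2],0]
    - [[0,0,-1.3],0]
    - [[0,0,-0.3],0]

```text
time_s: 7.12
tcp_pos: [0.5359, -0.116, 0.1229]
eef_rot: [-3.138, -0.001, 1.62]
wrist_force: [-0.8, 0.7, -3.0]
grip_width: 0.0227
grip_force: 40.1
```

Call:
play_rows:
  rows:
    - [[0,0,-0.2],0]
    - [[0,0,-0.2],0]
    - [[0,0,-0.1],0]
    - [[0,0,0],0]

```text
time_s: 7.45
tcp_pos: [0.5377, -0.1162, 0.1208]
eef_rot: [3.141, 0.0, 1.619]
wrist_force: [-0.2, -0.8, -3.8]
grip_width: 0.0233
grip_force: 40.1
```

Call:
play_rows:
  rows:
    - [[0,0,-0.1],0]
    - [[0,0,-0.1],0]
    - [[0,0,-0.1],0]
    - [[0,0,0],0]

```text
time_s: 7.78
tcp_pos: [0.5373, -0.1162, 0.1172]
eef_rot: [-3.142, 0.0, 1.619]
wrist_force: [-0.6, -0.2, -4.1]
grip_width: 0.0234
grip_force: 40.1
```

```bash
python3 - <<'E'
from h import *
s=sensors.read_state(); print(s['tcp_pos'],s['wrist_force'])
E
```

```text
[ 0.53728802 -0.11623166  0.1172412 ] [-0.60432621 -0.19027501 -4.11560639]
```

Call:
play_rows:
  rows:
    - [[0,0,-0.1],0]
    - [[0,0,0],0]
    - [[0,0,0],0]

```text
time_s: 8.03
tcp_pos: [0.5375, -0.1163, 0.1167]
eef_rot: [3.141, 0.0, 1.619]
wrist_force: [-2.3, 0.0, 5.4]
grip_width: 0.0234
grip_force: 41.2
```

Call:
play_rows:
  rows:
    - [[0,0,-0.1],0]
    - [[0,0,0],0]
    - [[0,0,0],0]

```text
time_s: 8.28
tcp_pos: [0.5376, -0.1162, 0.1166]
eef_rot: [3.141, 0.001, 1.619]
wrist_force: [-9.0, 0.9, 22.6]
grip_width: 0.0237
grip_force: 43.5
```

Call:
play_rows:
  rows:
    - [[0,0,0.1],0]
    - [[0,0,0],0]

```text
time_s: 8.45
tcp_pos: [0.5376, -0.1162, 0.1167]
eef_rot: [3.141, 0.0, 1.619]
wrist_force: [-2.4, -0.5, 8.7]
grip_width: 0.0231
grip_force: 41.6
```

Call:
play_rows:
  rows:
    - [[0,0,0],0]
    - [[0,0,0],0]
    - [[0,0,0],0]
    - [[0,0,0],0]
    - [[0,0,0],0]
  grip: 0.65

```text
time_s: 8.87
tcp_pos: [0.5373, -0.1162, 0.1162]
eef_rot: [-3.141, -0.0, 1.619]
wrist_force: [0.2, 0.7, -0.1]
grip_width: 0.0556
grip_force: 0.0
```

Call:
play_rows:
  rows:
    - [[0,0,2],0]
    - [[0,0,3],0]
    - [[0,0,3],0]
    - [[0,0,2],0]
    - [[0,0,0],0]

```text
time_s: 9.28
tcp_pos: [0.5393, -0.1163, 0.2205]
eef_rot: [3.136, 0.002, 1.619]
wrist_force: [0.8, 0.7, 1.0]
grip_width: 0.0556
grip_force: 0.0
```

Call:
play_rows:
  rows:
    - [[0.2,-3,0],0]
    - [[0.2,-4,0],0]
    - [[0.2,-4,0],0]
    - [[0.2,-4,0],0]
    - [[0.1,-4,0],0]
  grip: 1

```text
time_s: 9.7
tcp_pos: [0.5461, -0.3081, 0.216]
eef_rot: [-3.141, 0.0, 1.619]
wrist_force: [0.3, -0.2, 0.2]
grip_width: 0.0852
grip_force: 0.0
```

Call:
play_rows:
  rows:
    - [[0.1,-4,0],0]
    - [[0,-0.7,0],0]
    - [[0,0,0],0]
    - [[0,0,0],0]

```text
time_s: 10.03
tcp_pos: [0.547, -0.3533, 0.2155]
eef_rot: [-3.141, -0.001, 1.618]
wrist_force: [0.0, 0.3, 0.5]
grip_width: 0.0853
grip_force: 0.0
```

```bash
cat >> h.py <<'E'
def prof(name,p0,yaw,n=6,wid=.006,half=.03):
    """mean profile (BGR) along the level's y through vial point p0, step 0.5 mm, averaged over n pictures"""
    t=np.arange(-half,half+1e-9,.0005); w=np.linspace(-wid,wid,7); a=np.radians(yaw)
    ey=np.array([-np.sin(a),np.cos(a),0]); ex=np.array([np.cos(a),np.sin(a),0]); out=0
    for _ in range(n):
        d=get_image(name); uv=proj(d,(p0+t[:,None,None]*ey+w[None,:,None]*ex).reshape(-1,3)).reshape(len(t),len(w),2).astype(np.float32)
        out=out+cv2.remap(d['frame'],uv[...,0],uv[...,1],cv2.INTER_LINEAR).astype(float).mean(1)/n
    return t,out,d
def bubble(name,p0,yaw,n=6,**k):
    t,q,d=prof(name,p0,yaw,n,**k); 
    R=q[:,2]; B=q[:,0]; g=q[:,1]
    return t,B,g,R,d
E
python3 - <<'E'
from h import *
np.set_printoptions(linewidth=200,suppress=True)
d=get_image('top'); q,yaw,L,z=level(d,(215,185,330,260)); print(q,yaw,L,z)
p0=np.r_[q,.14]
for n in('top','scene'):
    t,B,g,R,d=bubble(n,p0,yaw); 
    print(n);print(np.c_[t*1e3,B,g,R][::4].T.round(0).astype(int))
    cv2.imwrite(f'pics/b_{n}.png',d['frame'])
u,v=proj(ld('top1'),p0)[0].astype(int); a=cv2.imread('pics/b_top.png')[v-15:v+15,u-50:u+50]
d=ld('scene1'); u,v=proj(d,p0)[0].astype(int); b=cv2.imread('pics/b_scene.png')[v-30:v+30,u-50:u+50]
cv2.imwrite('pics/c3.png',cv2.resize(np.vstack([a,b]),None,fx=6,fy=6,interpolation=0))
print(sensors.read_state()['tcp_pos'],sensors.read_state()['joint_positions'])
E
```

```text
[ 0.5380031 -0.1143306] 2.699206 0.29467705384170234 0.13800920575385467
top
[[-30 -28 -26 -24 -22 -20 -18 -16 -14 -12 -10  -8  -6  -4  -2   0   2   4   6   8  10  12  14  16  18  20  22  24  26  28  30]
 [ 55  55  53  49  44  40  38  39  39  39  39  39  41  49  60  76  88  95  95  92  79  67  55  48  44  44  47  53  56  60  61]
 [126 124 119 110  97  93  94 100 103 103 100  99 103 109 117 127 135 139 139 135 129 124 119 115 109 104 107 119 128 136 140]
 [166 164 157 142 120  99  82  77  75  75  75  76  78  86  97 114 128 136 136 132 119 107  95  90  89 104 125 152 168 179 183]]
scene
[[-30 -28 -26 -24 -22 -20 -18 -16 -14 -12 -10  -8  -6  -4  -2   0   2   4   6   8  10  12  14  16  18  20  22  24  26  28  30]
 [ 10  10  12  13  14  14  13  13  15  19  22  24  26  34  48  68  92 109 113 102  83  62  43  30  27  26  23  15  11  10  10]
 [129 126 119 109 102 101 109 115 115 109  99  95  97 106 119 133 148 161 161 148 136 128 119 108  97  90  98 118 135 143 144]
 [181 177 166 151 136 122 112 109 108 104  98  94  95 103 117 138 164 181 181 167 149 129 113 103  99 106 130 166 189 199 203]]
[ 0.54731408 -0.3531575   0.21632367] [ 0.82910984  0.44085368 -0.4756624   1.65146691  0.22077542  1.10300965  0.34080155]
```

View pics/c3.png

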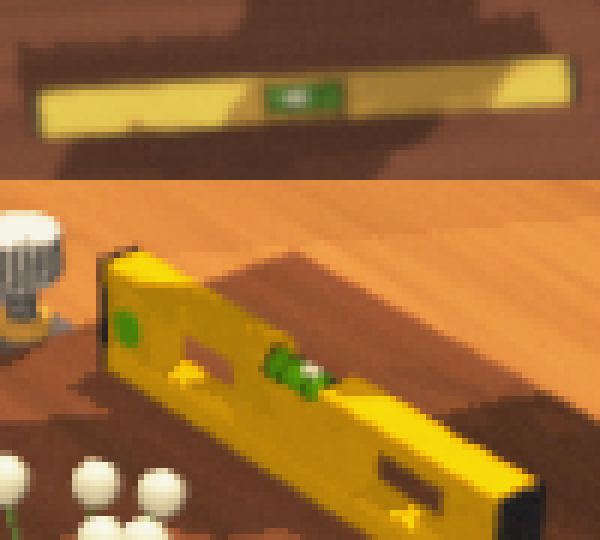

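The crops show the bubble about 5 mm towards +y and the level lying along the middle of the board. The foot needs about 1.25 rad (72°) clockwise. Now to grip the knob.

Call:
play_rows:
  rows:
    - [[0.1,0,-3],0]
    - [[0,0,-3.5],0]
    - [[0,0,-3.5],0]
    - [[0,0,-2],0]
    - [[0,0,-0.8],0]

```text
time_s: 11.1
tcp_pos: [0.5467, -0.3524, 0.0848]
eef_rot: [-3.138, -0.003, 1.619]
wrist_force: [-0.8, 0.1, 0.9]
grip_width: 0.0854
grip_force: 0.0
```

Call:
play_rows:
  rows:
    - [[0,0,-0.2],0]
    - [[0,0,0],0]
    - [[0,0,0],0]

```text
time_s: 11.35
tcp_pos: [0.5492, -0.3536, 0.0879]
eef_rot: [3.14, 0.001, 1.619]
wrist_force: [0.2, -0.2, 0.6]
grip_width: 0.0852
grip_force: 0.0
```

Call:
play_rows:
  rows:
    - [[0,0,0],0]
    - [[0,0,0],0]
    - [[0,0,0],0]
    - [[0,0,0],0]
    - [[0,0,0],0]
  grip: 0.3
  force: 40

```text
time_s: 11.77
tcp_pos: [0.5482, -0.3535, 0.0873]
eef_rot: [-3.142, 0.001, 1.619]
wrist_force: [-4.4, 1.1, 10.5]
grip_width: 0.0431
grip_force: 39.4
```

```bash
cat >> h.py <<'E'
P0=np.array([.5380,-.1143,.14]); YAW=2.7
def bub(n=6,only=('top','scene')):
    r={}
    for nm in only:
        t,B,g,R,d=bubble(nm,P0,YAW,n); mm=t*1e3
        def cross(lo,hi):
            k=(mm>=lo)&(mm<=hi); x,y=mm[k],R[k]; h=(y.max()+y.min())/2; i=np.nonzero(np.diff(np.sign(y-h)))[0][0 if lo<0 else -1]
            return x[i]+(h-y[i])/(y[i+1]-y[i])*.5
        e0,e1=cross(-29,-17),cross(17,29)
        k=(mm>-18)&(mm<18); b=np.clip(B[k]-(B[k].min()+.5*np.ptp(B[k])),0,None)
        r[nm]=[round(float(x),2) for x in((b*mm[k]).sum()/b.sum()-(e0+e1)/2,(e0+e1)/2,e1-e0,np.ptp(B[k]))]
    return r
E
python3 -c "
from h import *
print(bub()); s=sensors.read_state(); print(s['time_s'],s['tcp_pos'],s['joint_positions'])"
```

```text
{'top': [4.92, 0.23, 44.79, 61.45], 'scene': [5.56, 0.01, 45.91, 115.26]}
12.3667 [ 0.54816616 -0.35345775  0.0872103 ] [ 0.79537356  0.57643    -0.43603669  1.75053498  0.30371319  0.88155053
  0.27442669]
```

Call:
play_rows:
  rows:
    - [[0,0,0],-5]
    - [[0,0,0],-5]
    - [[0,0,0],-5]
    - [[0,0,0],-5]
    - [[0,0,0],-5]
  force: 50

```text
time_s: 12.78
tcp_pos: [0.5486, -0.3536, 0.0873]
eef_rot: [3.141, 0.0, 1.178]
wrist_force: [-0.8, -0.5, 7.6]
grip_width: 0.0422
grip_force: 49.5
```

Call:
play_rows:
  rows:
    - [[0,0,0],-5]
    - [[0,0,0],-5]
    - [[0,0,0],-5]
    - [[0,0,0],-5]
    - [[0,0,0],-5]

```text
time_s: 13.2
tcp_pos: [0.549, -0.3537, 0.0873]
eef_rot: [3.14, -0.0, 0.742]
wrist_force: [1.4, -2.2, 5.8]
grip_width: 0.0425
grip_force: 49.8
```

Call:
play_rows:
  rows:
    - [[0,0,0],-5]
    - [[0,0,0],-5]
    - [[0,0,0],-5]
    - [[0,0,0],-5]
    - [[0,0,0],-2]

```text
time_s: 13.62
tcp_pos: [0.5492, -0.3541, 0.0874]
eef_rot: [3.139, -0.001, 0.357]
wrist_force: [1.0, -3.8, 4.6]
grip_width: 0.0424
grip_force: 50.2
```

Call:
play_rows:
  rows:
    - [[0,0,0],0]
    - [[0,0,0],0]
    - [[0,0,0],0]
    - [[0,0,0],0]
    - [[0,0,0],0]

```text
time_s: 14.03
tcp_pos: [0.5491, -0.3541, 0.0873]
eef_rot: [3.14, -0.001, 0.364]
wrist_force: [2.9, -4.5, 6.3]
grip_width: 0.042
grip_force: 50.3
```

Call:
play_rows:
  rows:
    - [[0,0,0],0]
    - [[0,0,0],0]
    - [[0,0,0],0]
    - [[0,0,0],0]
    - [[0,0,0],0]

```text
time_s: 14.45
tcp_pos: [0.5491, -0.354, 0.0873]
eef_rot: [3.14, -0.001, 0.364]
wrist_force: [2.1, -3.2, 6.8]
grip_width: 0.0424
grip_force: 50.3
```

```bash
python3 -c "
from h import *
print(bub()); print(bub()); s=sensors.read_state(); print(s['time_s'],s['tcp_pos'],s['joint_positions'],s['ft_torque'])"
```

```text
{'top': [0.18, 0.42, 44.93, 61.79], 'scene': [0.61, -0.3, 45.94, 100.83]}
{'top': [0.15, 0.43, 44.93, 61.52], 'scene': [0.58, -0.29, 45.9, 101.1]}
15.65 [ 0.54917217 -0.35404419  0.08732775] [ 0.57759665  0.54337724 -0.13906209  1.76412802  0.09688667  0.83821953
 -0.81305509] [-0.58178934 -0.36157186 -0.03281942]
```

The bubble moved 5 mm as predicted, leaving about +0.35 mm. I'll trim it slightly and release the knob.

Call:
play_rows:
  rows:
    - [[0,0,0],-3]
    - [[0,0,0],-2]
    - [[0,0,0],0]
    - [[0,0,0],0]

```text
time_s: 15.98
tcp_pos: [0.5492, -0.3541, 0.0873]
eef_rot: [3.14, -0.002, 0.276]
wrist_force: [1.6, -5.0, 5.6]
grip_width: 0.0421
grip_force: 50.4
```

Call:
play_rows:
  rows:
    - [[0,0,0],0]
    - [[0,0,0],0]
    - [[0,0,0],0]
    - [[0,0,0],0]
    - [[0,0,0],0]
  grip: 1

```text
time_s: 16.4
tcp_pos: [0.5482, -0.353, 0.0861]
eef_rot: [-3.141, 0.0, 0.276]
wrist_force: [0.1, -1.0, 0.5]
grip_width: 0.0852
grip_force: 0.0
```

Call:
play_rows:
  rows:
    - [[0,0,1],0]
    - [[0,0,3],0]
    - [[0,0,4],0]
    - [[0,0,3],0]
    - [[0,0,0],0]

```text
time_s: 16.82
tcp_pos: [0.5508, -0.3546, 0.2039]
eef_rot: [3.135, -0.006, 0.275]
wrist_force: [0.5, -0.2, 0.6]
grip_width: 0.0857
grip_force: 0.0
```

Call:
play_rows:
  rows:
    - [[0,0,0],0]
    - [[0,0,0],0]
    - [[0,0,0],0]
    - [[0,0,0],0]
    - [[0,0,0],0]
  grip: 0

```text
time_s: 17.23
tcp_pos: [0.548, -0.353, 0.1954]
eef_rot: [-3.14, 0.001, 0.275]
wrist_force: [-0.0, 0.5, 0.4]
grip_width: 0.0254
grip_force: 0.0
```

```bash
python3 -c "
from h import *
print(bub(10)); d=get_image('top'); print(level(d,(215,185,330,260))); s=sensors.read_state(); print(s['time_s'],s['tcp_pos'],s['joint_positions'],s['wrist_force'])"
```

```text
{'top': [-0.18, 0.45, 44.96, 60.69], 'scene': [0.47, -0.26, 45.87, 101.4]}
(array([ 0.54138854, -0.1754888 ]), np.float32(3.0920308), np.float64(0.17164391361004508), np.float64(0.13793798418619718))
18.2833 [ 0.54831515 -0.35322804  0.19628512] [ 0.56683994  0.42380421 -0.1235485   1.68594294  0.0589204   1.03550337
 -0.87142288] [-0.50795076  0.05850236  0.8528586 ]
```

Call:
play_rows:
  rows:
    - [[-0.2,4,0],-3]
    - [[-0.2,4,0],-3]
    - [[-0.2,4,0],-3]
    - [[-0.2,4,0],-2]
    - [[-0.2,4,0],-2]

```text
time_s: 18.7
tcp_pos: [0.5379, -0.1515, 0.1965]
eef_rot: [3.142, -0.0, 0.046]
wrist_force: [1.6, -0.5, 0.2]
grip_width: -0.0001
grip_force: 0.0
```

Call:
play_rows:
  rows:
    - [[0,3,0],0]
    - [[0,0.9,0],0]
    - [[0,0,0],0]
    - [[0,0,0],0]

```text
time_s: 19.03
tcp_pos: [0.5384, -0.1144, 0.1965]
eef_rot: [3.141, -0.0, 0.049]
wrist_force: [0.2, -0.4, 0.1]
grip_width: 0.0001
grip_force: 0.0
```

Call:
play_rows:
  rows:
    - [[0,0,-2],0]
    - [[0,0,-1.5],0]
    - [[0,0,-0.7],0]
    - [[0,0,0],0]
    - [[0,0,0],0]

```text
time_s: 19.45
tcp_pos: [0.5383, -0.1152, 0.1544]
eef_rot: [3.142, 0.0, 0.047]
wrist_force: [-0.5, 1.1, 0.6]
grip_width: -0.0
grip_force: 0.0
```

Call:
play_rows:
  rows:
    - [[0,0,-0.4],0]
    - [[0,0,-0.4],0]
    - [[0,0,-0.3],0]
    - [[0,0,0],0]

```text
time_s: 19.78
tcp_pos: [0.5381, -0.1142, 0.1429]
eef_rot: [-3.142, 0.0, 0.049]
wrist_force: [0.0, -0.1, -0.5]
grip_width: -0.0002
grip_force: 0.0
```

Call:
play_rows:
  rows:
    - [[0,0,-0.1],0]
    - [[0,0,-0.1],0]
    - [[0,0,0],0]

```text
time_s: 20.03
tcp_pos: [0.5383, -0.1142, 0.1413]
eef_rot: [-3.142, -0.0, 0.049]
wrist_force: [-1.3, 0.9, 0.5]
grip_width: -0.0
grip_force: 0.0
```

Call:
play_rows:
  rows:
    - [[0,0,-0.1],0]
    - [[0,0,0],0]
    - [[0,0,0],0]

```text
time_s: 20.28
tcp_pos: [0.5384, -0.1142, 0.1403]
eef_rot: [-3.142, -0.0, 0.048]
wrist_force: [0.2, -0.0, -0.1]
grip_width: 0.0001
grip_force: 0.0
```

Call:
play_rows:
  rows:
    - [[0,0,-0.05],0]
    - [[0,0,0],0]
    - [[0,0,0],0]

```text
time_s: 20.53
tcp_pos: [0.5385, -0.1142, 0.1402]
eef_rot: [3.142, -0.0, 0.048]
wrist_force: [-2.2, 0.8, 5.6]
grip_width: 0.0002
grip_force: 2.6
```

Contact. I'll press to roughly 12 N.

Call:
play_rows:
  rows:
    - [[0,0,-0.05],0]
    - [[0,0,0],0]
    - [[0,0,0],0]
    - [[0,0,0],0]
    - [[0,0,0],0]

```text
time_s: 20.95
tcp_pos: [0.5388, -0.1142, 0.1402]
eef_rot: [3.141, -0.001, 0.048]
wrist_force: [-2.7, 0.7, 12.1]
grip_width: 0.0001
grip_force: 6.0
```

Call:
play_rows:
  rows:
    - [[0,0,0],0]
    - [[0,0,0],0]
    - [[0,0,0],0]
    - [[0,0,0],0]
    - [[0,0,0],0]

```text
time_s: 21.37
tcp_pos: [0.5387, -0.1142, 0.1402]
eef_rot: [3.141, -0.001, 0.048]
wrist_force: [-3.3, 0.2, 12.4]
grip_width: -0.0003
grip_force: 6.0
```

```bash
python3 -c "
from h import *
s=sensors.read_state(); print(s['wrist_force'])
d=snap('top','top9'); e=snap('scene','scene9'); s=sensors.read_state(); print(s['time_s'],s['tcp_pos'],s['wrist_force'],s['ft_torque'])
u,v=proj(e,P0)[0].astype(int); cv2.imwrite('pics/c4.png',cv2.resize(e['frame'][v-40:v+40,u-55:u+55],None,fx=6,fy=6,interpolation=0))"
```

```text
[-3.25342908  0.23114158 12.38429994]
21.4667 [ 0.53874066 -0.11420768  0.14015229] [-3.16412312 -0.20265523 12.86543065] [0.16116687 0.71018073 0.0573341 ]
```

View pics/c4.png

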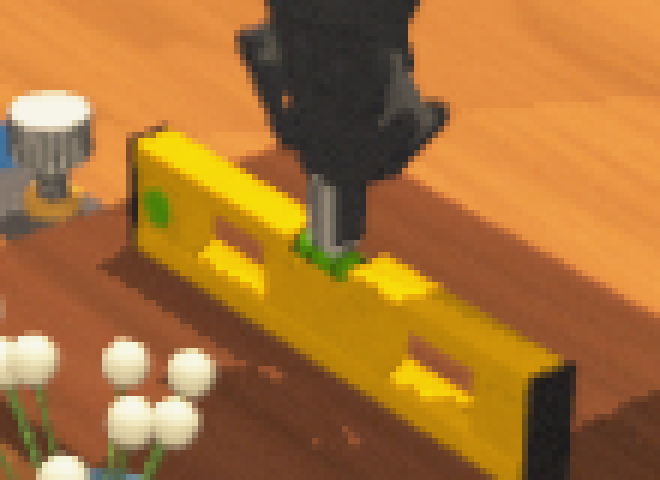

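The crop shows the shut fingers pressing on the vial at the level's middle, with the level flat on the board. The push is steady at about 12.5 N.

```bash
python3 -c "
from h import *
print(workorder.close_job())"
```

```text
the job is handed in; nothing more can be done
None
```

I handed the job in with the level lying free on the board, its bubble last measured about 0.2–0.5 mm from centre before pressing, and now held pressed at its middle with about 12.5 N; the fingers hide the bubble during the press, no verdict came back, and the vase, book and sunglasses were never approached.

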